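# Clear the jar from the cupboard's swing and open the door

## Task

The glass clip-top jar is standing where the little white cupboard's door has to swing. Lift it away and set it gently down, upright, on a free part of the grey step; then take the cupboard door by its handle and swing it wide open, about square to the cupboard, and leave it standing open. Leave everything else where it is and do not knock the jar over.

Things in the scene. Friction and masses are not known exactly. Their poses are not given: they have to be found in the camera images.
- cupboard: Small white cupboard, fixed, 200 deep (x) x 280 wide (y) x 260 mm high. Origin: centre of its underside; front and door face its own -x. Its wooden top (238 to 260 mm up) juts out to x = -145 mm, nearly over the handle: a tool pointing straight down cannot grip the handle. On top, from x = -80 mm back, a trough of succulents 115 mm high.
- door (a joint): Door angle, rad: 0 shut, 1.57 square to the cupboard, stop at 1.75. Vertical hinge at the front's left edge (cupboard's +y side); opening, the free edge comes forward (-x) and round to the left, clockwise seen from above. No latch or spring, hinge friction about 0.12 N m: it stays where left. Panel 276 wide x 210 x 15 mm, from 24 mm above the table. May start up to 0.08 ajar.
- door_hinge (a point): Point on the door's vertical hinge axis, 140 mm above the table, at cupboard frame x = -100, y = +137 mm. Its frame turns with the door: its -x is the outward normal of the door's face, its -y runs from the hinge to the free edge.
- handle_grip (a point): The place to grip the door's only handle: a point on the axis of its vertical round steel bar, 12 mm thick, 90 to 180 mm above the table; this point is 140 mm up, 45 mm off the door's face, 240 mm from the hinge along the door. Axes turn with the door (-x outward). Fingers go left and right of the bar, tool leaning back from the door about 40 deg from vertical.
- jar: Clear glass jar with glass lid and wire spring clip, loose, 0.2 to 0.4 kg: 56 mm across, straight-sided 4 to 88 mm up, top of clip 118 mm; empty. Origin: centre of its underside, z up. Clip lever sticks out 8 mm at +x, lid hinge 5 mm at -x: grip across its y, 60 to 85 mm up. Starts 95 to 155 mm before the shut door, in its swing.
- step: Low grey plastic step, fixed, flat top 280 (x) x 340 (y) mm, 100 mm high. Origin: centre of its underside at table level. Its front left quarter (its x from -140 to 0, y from 0 to +170 mm) is free; the tub stands front right, the masher back right, the bowl at the back in the middle or left.
- tub: Bystander: orange lidded tub, 150 x 140 x 112 mm, with a round button in its lid, on the step. Origin: centre of its underside.
- bowl: Bystander: stainless bowl, 116 mm across, 50 mm high, on the step. Origin: centre of its underside.
- masher: Bystander: wooden masher standing on its head, 64 mm across, 180 mm tall, on the step. Origin: centre of its underside.
- brush: Bystander: shoe brush, 150 x 50 x 44 mm, on the table. Origin: centre of its underside.

How it is judged:
On the way, in this order (a step that is already met when the one before it is completed fails the run):
1. the jar stands upright and released on the step (x of jar in the frame of step between -0.125 and 0.125 m and y of jar in the frame of step between -0.155 and 0.155 m and z of jar in the frame of step between 0.09 and 0.11 m and angle between jar's own z axis and vertical below 0.1 rad and linear speed of jar below 0.02 m/s and contact force between jar and the fingers below 0.1 N), for 0.2 s.
2. the door is being opened by its handle: fingers on the handle, door at more than 0.2 rad (value of joint door above 0.2 rad and contact force between the fingers and anything else above 0.5 N and distance between the grasp point and handle_grip below 0.065 m), for 0.1 s.
At the end, for the whole second after the job is handed in: The door stands open at more than 1.25 rad (72 deg) and is at rest; the jar stands upright (within 0.1 rad), released and at rest on the step's top, its centre at least 15 mm inside the edges (all of step 1 and value of joint door above 1.25 rad and velocity of joint door between -0.05 and 0.05 rad/s); the robot touches nothing.
It fails at once if the jar is tipped over (more than 0.6 rad) (angle between jar's own z axis and vertical above 0.6 rad).
It fails at once if the jar is dropped or flung: out of the fingers and faster than 0.6 m/s, as after a fall of about 20 mm (linear speed of jar above 0.6 m/s and contact force between jar and the fingers below 0.1 N).
It fails at once if the tub, bowl or masher on the step is pushed more than 40 mm from its place or tipped over (distance of any of tub, bowl, masher from where it was at the start of the episode above 0.04 m or angle between any of tub, bowl, masher's own z axis and vertical above 0.5 rad).
It fails at once if the shoe brush is pushed more than 40 mm from its place or tipped over (distance of brush from where it was at the start of the episode above 0.04 m or angle between brush's own z axis and vertical above 0.5 rad).
It also fails if it takes over 64 s, if anything falls off the work surface, if the arm or the gripper's body presses on something with over 40 N, if the wrist force passes 120 N, or if a joint passes its speed limit or range.

## Robot

A 6-joint arm with a two-finger parallel gripper is mounted at the origin on the work surface. World frame = base frame: x ahead of the robot, y to its left, z up, the work surface at z = 0. Lengths are in m, angles in rad, forces in N, time in s.
With the tool pointing down it reaches from about 0.35 to 0.975 m from the base axis. Payload 4.9 kg.
Tool frame: the origin (TCP) lies between the finger pads, 19 mm behind the fingertips; this is the grasp point; z points along the fingers, y is the direction in which the jaws open and shut (so a half turn about z gives the same grasp; the last joint's range is limited). The gripper opens to 85 mm and grips with 20 to 120 N. Pads are 22 mm wide; open, the fingers measure 114 mm over their backs; the gripper's body (76 mm by 85 mm) begins 54 mm behind the grasp point. The pads swing forward as they close: fully open they stand 13 mm farther back than shut.
Start: joints at [1.019, 0.053, 1.613, -0, 1.476, -0.119], TCP at [0.262, 0.567, 0.25] pointing down, gripper open.
Joint ranges: [-3.01, 3.01], [-1.01, 2.22], [0.06, 2.58], [-1.02, 4.17], [0.09, 2.62], [-3.14, 3.14]. Speed limits (rad/s): [2.57, 2.57, 3.14, 3.14, 3.14, 3.14].

## Interface

Orientations are given as a rotation vector (axis times angle).
In Python, from station import ctrl, get_image, calibration, finish_job, models gives the robot as it stands.
- The arm moves only by the shell command python3 -m creep 'ROWS' [FORCE]. ROWS is JSON, a list of rows, each a list of 7 numbers: the opening, from 0 (shut) to 1 (fully open), then the shift along the tool's x, y, z in m, then the turn, a rotation vector about the tool's x, y, z in degrees. A call has 1 to 20 rows; each row shifts and turns the commanded pose from where the row before left it, along the tool's axes as they then stand; what a row does not reach is not made up. A row lasts 1/10 s, in which the tool goes at most 50 mm and 8.59 degrees, less where a joint would pass 70% of its speed; a pose out of reach is approached as far as the arm can. A call with a gripper value outside its range is refused whole. The fingers move at their own pace and stop on an object; FORCE is the grip in N (left out, the last holds). Time passes only in rows, so rows that do not move let the fingers close. It gives the time, the measured TCP pose, the force and the opening at its end, in the units of the state.
- ctrl.get_obs(): the state, without advancing time (a new reading comes with each control period).
- get_image(name): name is "scene" or "top" or "wrist"; returns the picture (384x512x3 uint8, red, green, blue); there is no depth.
- calibration(name): a dict with "mtx" (3x3 intrinsics, pixels), "R" (3x3) and "t" (3): a world point X has camera coordinates R X + t. Camera axes: x right, y down, z forward; pixel columns grow to the right and rows downward; lengths in m; the calibration is good to about 2 mm. A picture is of the moment at which its call begins: read the wrist's pose just before it. calibration takes no time and is no camera call; for the wrist camera it gives the pose at the moment of the call.
- finish_job(): hands the job in, once; it reports no verdict.
Trained networks look in the newest picture that a camera, given by its name, has taken for a name from the list of things; names that differ only in an ending like _2 or _b are one class to them, and where a whole thing is asked for, a point or a joint stands for the part that bears it (a point fixed in the world has none). Each returns a list of dicts, best first, with "conf" (0 to 1); they miss things now and then, are a little off and sometimes report something else, mostly with a low value. They report only what shows in the picture. A call takes as long as a camera call.
- models.search_frame(camera, name): "extent" ([left, top, right, bottom] in pixels, round what is visible of it).
The state is a dict: "t": time; "q": joint angles; "dq": joint speeds; "effort": joint torques, N m; "tool_pos": TCP position; "tool_rot": TCP orientation; "contact_force": force on the tool from outside, world axes, zero at the start; "wrist_torque": the same for the moment, N m; "opening": finger opening in m.
Only numpy, scipy, OpenCV 4.12 (cv2) and the standard library are available. Lean on these libraries where they do the work, as an engineer would, in place of code of your own. Each camera call takes 0.05 s, during which the arm holds its last target. There are 200 camera calls.

## Working session

There is one attempt and no reset: what is moved stays moved. The work goes in short steps, Python scripts to look and compute and a shell command to move; the robot and the scene stay as the last step left them, time stands still between calls to the robot, and variables do not carry over. Pictures are saved under pics/ and viewed, about 8 in all and at most 12, crops included, and the job is handed in when it is done.

```bash
mkdir -p pics; ls
python3 - <<'E'
from station import ctrl,get_image,calibration,models
import cv2,numpy as np
o=ctrl.get_obs(); print({k:np.round(v,3).tolist() for k,v in o.items()})
for c in ["scene","top"]:
    im=get_image(c); cv2.imwrite(f"pics/{c}0.png",im[:,:,::-1])
    k=calibration(c); print(c,{a:np.round(np.array(b),4).tolist() for a,b in k.items()})
    for n in ["cupboard","door","handle_grip","jar","step","tub","bowl","masher","brush"]:
        print(n,[(np.round(d["extent"]).tolist(),round(d["conf"],2)) for d in models.search_frame(c,n)[:2]])
E
```

```text
pics
{'t': 0.0, 'q': [1.019, 0.053, 1.614, 0.0, 1.476, -0.119], 'dq': [0.002, 0.0, -0.0, 0.001, 0.001, 0.001], 'effort': [0.002, -39.365, -37.019, 0.0, 0.007, 0.0], 'tool_pos': [0.262, 0.567, 0.249], 'tool_rot': [-0.674, -3.068, 0.003], 'contact_force': [0.747, 0.782, -1.08], 'wrist_torque': [-0.0, -0.001, -0.023], 'opening': 0.085}
scene {'mtx': [[388.6489, 0.0, 250.9305], [0.0, 388.6489, 192.1823], [0.0, 0.0, 1.0]], 'R': [[0.3496, -0.9369, 0.0007], [-0.8846, -0.3303, -0.3292], [0.3086, 0.1144, -0.9443]], 't': [-0.2912, 0.5418, 0.9188]}
cupboard [([114.0, 21.0, 259.0, 167.0], 0.73)]
door [([132.0, 113.0, 240.0, 170.0], 0.94)]
handle_grip [([133.0, 115.0, 241.0, 164.0], 0.9)]
jar [([152.0, 158.0, 177.0, 192.0], 0.84)]
step [([258.0, 180.0, 433.0, 346.0], 0.6)]
tub [([336.0, 244.0, 429.0, 340.0], 0.69), ([115.0, 22.0, 260.0, 165.0], 0.54)]
bowl [([326.0, 200.0, 373.0, 243.0], 0.84)]
masher [([385.0, 222.0, 438.0, 262.0], 0.93)]
brush [([212.0, 248.0, 244.0, 308.0], 0.74), ([153.0, 158.0, 179.0, 192.0], 0.31)]
top {'mtx': [[356.9849, 0.0, 253.3046], [0.0, 356.9849, 188.6874], [0.0, 0.0, 1.0]], 'R': [[0.0269, -0.9996, -0.0004], [-0.9785, -0.0262, -0.2047], [0.2046, 0.0059, -0.9788]], 't': [-0.1282, 0.6066, 1.1145]}
cupboard [([112.0, 68.0, 225.0, 170.0], 0.93)]
door [([137.0, 151.0, 225.0, 170.0], 0.94)]
handle_grip [([134.0, 152.0, 227.0, 175.0], 0.61)]
jar [([161.0, 178.0, 183.0, 200.0], 0.6)]
step []
tub [([334.0, 202.0, 394.0, 264.0], 0.68)]
bowl [([310.0, 164.0, 346.0, 206.0], 0.67)]
masher [([358.0, 174.0, 388.0, 196.0], 0.59)]
brush [([241.0, 233.0, 259.0, 284.0], 0.97)]
```

Run:
```python
import cv2,numpy as np
s=cv2.imread("pics/scene0.png")[10:350,100:450];t=cv2.imread("pics/top0.png")[60:300,100:410]
cv2.imwrite("pics/s1.png",cv2.resize(s,None,fx=1.75,fy=1.75,interpolation=cv2.INTER_CUBIC))
cv2.imwrite("pics/t1.png",cv2.resize(t,None,fx=2.5,fy=2.5,interpolation=cv2.INTER_CUBIC))
```

```text
(no output)
```

View pics/s1.png

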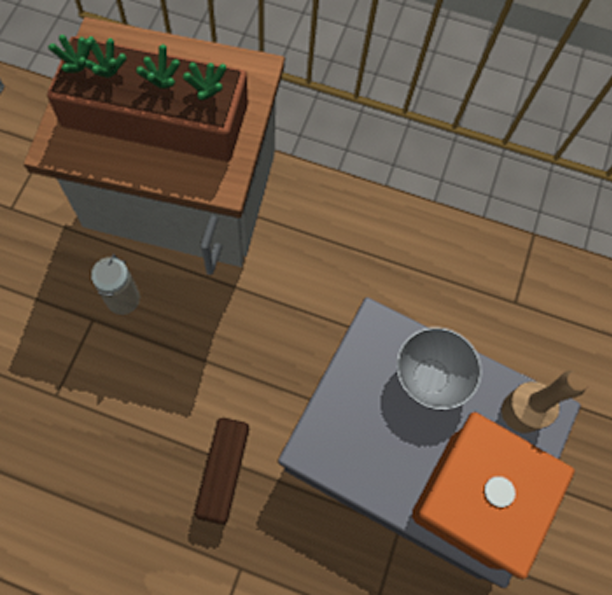

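View pics/t1.png

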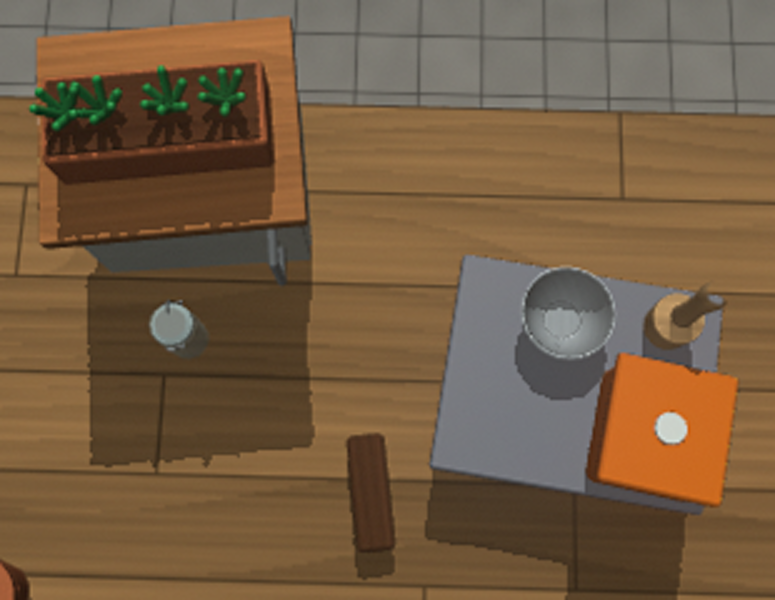

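```bash
cat > h.py <<'E'
import numpy as np
from station import calibration
def ray(c,u,v,z,k=None):
    k=k or calibration(c); R=np.array(k["R"]);t=np.array(k["t"]);C=-R.T@t
    d=R.T@np.linalg.solve(np.array(k["mtx"]),[u,v,1]); return (C+d*(z-C[2])/d[2])
def proj(c,X,k=None):
    k=k or calibration(c); p=np.array(k["mtx"])@(np.array(k["R"])@X+np.array(k["t"])); return p[:2]/p[2]
E
python3 - <<'E'
from h import *
T=lambda x,y:(100+x/2.5,60+y/2.5); S=lambda x,y:(100+x/1.75,10+y/1.75)
pts={"cup FL FR BR BL":(.26,[(40,245),(307,220),(291,17),(37,38)],[(27,170),(241,212),(284,57),(80,15)]),
"step BL FL BR":(.1,[(465,255),(432,467),(722,297)],[(366,298),(281,466),(580,405)]),
"jarlid":(.105,[(172,324)],[(112,268)]),"jarbase":(0.0,[(192,342)],[(125,303)]),
"handle top,bot":(.18,[(270,230)],[(208,224)]),"hb":(.09,[(282,280)],[(212,268)]),
"bowl rim":(.15,[(569,312)],[(439,366)]),"tub btn":(.212,[(671,428)],[(500,492)]),
"brush ends":(.044,[(367,436),(376,550)],[(234,421),(211,521)])}
for n,(z,a,b) in pts.items():
    print(n); 
    for p,q in zip(a,b): print("  top",np.round(ray("top",*T(*p),z),3)[:2]," scene",np.round(ray("scene",*S(*q),z),3)[:2])
E
```

```text
cup FL FR BR BL
  top [0.646 0.271]  scene [0.64  0.264]
  top [ 0.683 -0.025]  scene [ 0.681 -0.024]
  top [0.932 0.005]  scene [0.932 0.007]
  top [0.897 0.301]  scene [0.898 0.309]
step BL FL BR
  top [ 0.693 -0.216]  scene [ 0.691 -0.215]
  top [ 0.42  -0.177]  scene [ 0.415 -0.181]
  top [ 0.646 -0.546]  scene [ 0.642 -0.547]
jarlid
  top [0.591 0.156]  scene [0.601 0.158]
jarbase
  top [0.587 0.152]  scene [0.585 0.151]
handle top,bot
  top [0.695 0.028]  scene [0.686 0.03 ]
hb
  top [0.656 0.021]  scene [0.659 0.02 ]
bowl rim
  top [ 0.61  -0.339]  scene [ 0.61  -0.337]
tub btn
  top [ 0.466 -0.438]  scene [ 0.464 -0.438]
brush ends
  top [ 0.461 -0.095]  scene [ 0.459 -0.092]
  top [ 0.317 -0.111]  scene [ 0.315 -0.113]
```

```bash
cat >> h.py <<'E'
from scipy.spatial.transform import Rotation as Ro
from station import ctrl
def pose():
    o=ctrl.get_obs(); return np.array(o["tool_pos"]),Ro.from_rotvec(o["tool_rot"]).as_matrix()
def tool(yaw_y,lean=0):
    """tool pointing down, jaw axis (tool y) at heading yaw_y deg from world x; lean about tool y, deg"""
    a=np.radians(yaw_y); y=np.array([np.cos(a),np.sin(a),0]); z=np.array([0,0,-1.]); x=np.cross(y,z)
    return np.c_[x,y,z]@Ro.from_euler("y",lean,degrees=True).as_matrix()
def plan(p,R,P=None):
    p0,R0=P or pose(); r=Ro.from_matrix(R0.T@R).as_rotvec(degrees=True)
    print("turn first",np.round(r,2),"then shift",np.round(R.T@(np.array(p)-p0),4), "| from",np.round(p0,4))
E
python3 - <<'E'
from h import *
k=calibration("wrist");p,R=pose();C=-np.array(k["R"]).T@k["t"]
print("cam in tool",R.T@(C-p),"\naxes\n",np.round(R.T@np.array(k["R"]).T,3)); print(np.round(R,3))
plan([.587,.152,.25],tool(90))
E
```

```text
cam in tool [ 0.07193546  0.0005368  -0.12381596] 
axes
 [[-0.001 -0.959 -0.285]
 [ 1.    -0.001  0.   ]
 [-0.    -0.285  0.959]]
[[-0.908  0.419  0.   ]
 [ 0.419  0.908  0.   ]
 [ 0.     0.    -1.   ]]
turn first [  0.   -0.  -24.8] then shift [-0.3249 -0.4154  0.    ] | from [0.2621 0.5674 0.25  ]
```

```bash
python3 -m creep '[[1,0,0,0,0,0,-6.2],[1,0,0,0,0,0,-6.2],[1,0,0,0,0,0,-6.2],[1,0,0,0,0,0,-6.2],[1,-0.02,-0.027,0,0,0,0],[1,-0.02,-0.027,0,0,0,0],[1,-0.02,-0.027,0,0,0,0],[1,-0.02,-0.027,0,0,0,0],[1,-0.02,-0.027,0,0,0,0],[1,-0.02,-0.027,0,0,0,0],[1,-0.02,-0.027,0,0,0,0],[1,-0.02,-0.027,0,0,0,0],[1,-0.02,-0.027,0,0,0,0],[1,-0.02,-0.027,0,0,0,0],[1,-0.02,-0.027,0,0,0,0],[1,-0.02,-0.027,0,0,0,0],[1,-0.02,-0.027,0,0,0,0],[1,-0.02,-0.027,0,0,0,0],[1,-0.02,-0.027,0,0,0,0],[1,0,0,0,0,0,0]]'
python3 - <<'E'
from h import *; from station import get_image,models; import cv2,pickle
print(pose()[0]); k=calibration("wrist"); im=get_image("wrist"); pickle.dump(k,open("k1.pkl","wb"))
cv2.imwrite("pics/w1.png",im[:,:,::-1]); print(models.search_frame("wrist","jar")[:2])
E
```

```text
t: 3.0
tool_pos: [0.5639, 0.1595, 0.25]
tool_rot: [0.007, 3.141, -0.002]
contact_force: [-0.2, -0.1, 0.6]
opening: 0.0853
[0.56387916 0.15946726 0.24997585]
[{'extent': [228.4, 169.1, 283.5, 254.8], 'conf': 0.63}]
```

View pics/w1.png

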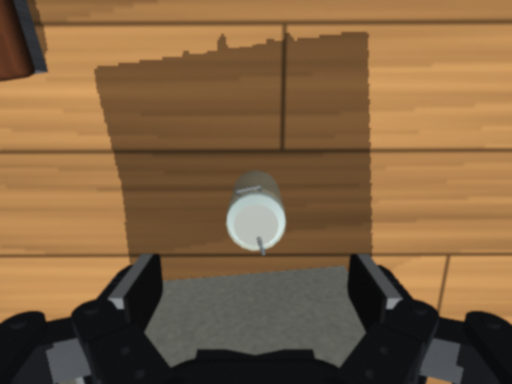

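Run:
```python
from h import *; import pickle
k=pickle.load(open("k1.pkl","rb")); print(np.array(k["mtx"])[0])
for z in (.09,.1,.11): print(z,ray("",257,221,z,k)[:2], "width",ray("",286,221,z,k)[1]-ray("",227,221,z,k)[1])
print("tab",ray("",262,252,.1,k),ray("",260,238,.1,k)); print("base y",ray("",258,180,0,k))
for b in ([.587,.152],[.592,.156],[.597,.158]): print(b,proj("",np.array(b+[0.1]),k),proj("top",np.array(b+[.1])),proj("scene",np.array(b+[.1])))
plan([.590,.157,.18],tool(100))
```

```text
[315.99688164   0.         254.68068461]
0.09 [0.59731684 0.16167225] width 0.05638869848431269
0.1 [0.59360774 0.16162177] width 0.05440165564183572
0.11 [0.58989865 0.16157129] width 0.052414612799358745
tab [0.62498738 0.16626868 0.1       ] [0.61058183 0.16437713 0.1       ]
base y [0.57785787 0.16351451 0.        ]
[0.587, 0.152] [246.47376614 214.27423865] [170.33169333 191.12295077] [164.16638197 169.17686203]
[0.592, 0.156] [250.88793998 219.38881144] [169.19650446 189.55402909] [163.57745872 167.04362593]
[0.597, 0.158] [253.09754308 224.46420501] [168.68873409 188.00440585] [163.68052492 165.16268982]
turn first [  0.03  -0.03 -10.07] then shift [-0.0265 -0.0098  0.0699] | from [0.5622 0.162  0.2499]
```

```bash
python3 -m creep '[[1,0,0,0,0,0,-5],[1,0,0,0,0,0,-5],[1,-0.015,-0.005,0,0,0,0],[1,-0.015,-0.0045,0,0,0,0],[1,0,0,0.02,0,0,0],[1,0,0,0.02,0,0,0],[1,0,0,0.02,0,0,0],[1,0,0,0.02,0,0,0],[1,0,0,0,0,0,0],[1,0,0,0,0,0,0]]' 30
python3 - <<'E'
from h import *; from station import get_image,models; import cv2,pickle
k=calibration("wrist"); im=get_image("wrist"); 
cv2.imwrite("pics/w2.png",im[:,:,::-1]); print(pose()[0],models.search_frame("wrist","jar")[:2])
p,R=pose()
for q in (0,.05): print(proj("",p+R@[0,0,q],k))
E
```

```text
t: 4.1
tool_pos: [0.5927, 0.1592, 0.1701]
tool_rot: [0.276, -3.129, -0.0]
contact_force: [0.4, -0.1, 0.6]
opening: 0.0853
[0.59349026 0.15907003 0.17120032] [{'extent': [216.3, 156.2, 297.3, 271.6], 'conf': 0.89}, {'extent': [0.0, 258.3, 365.6, 384.0], 'conf': 0.62}]
[253.32406802 280.44084243]
[253.64555149 235.76296984]
```

View pics/w2.png

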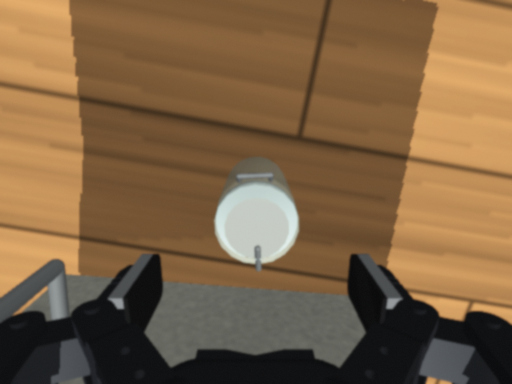

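```bash
python3 -m creep '[[1,0,0.002,0.016,0,0,0],[1,0,0,0.016,0,0,0],[1,0,0,0.016,0,0,0],[1,0,0,0.016,0,0,0],[1,0,0,0.016,0,0,0],[1,0,0,0.016,0,0,0],[1,0,0,0,0,0,0],[0.3,0,0,0,0,0,0],[0.3,0,0,0,0,0,0],[0.3,0,0,0,0,0,0],[0.3,0,0,0,0,0,0],[0.3,0,0,0,0,0,0],[0.3,0,0,0,0,0,0]]' 30
python3 - <<'E'
from h import *
P=pose();print(P[0],ctrl.get_obs()["opening"])
E
```

```text
t: 5.5
tool_pos: [0.5941, 0.1604, 0.0754]
tool_rot: [-0.274, 3.127, 0.0]
contact_force: [0.8, 0.7, 5.2]
opening: 0.0553
[0.59408044 0.16040398 0.07544647] 0.055277712894404495
```

```bash
python3 -m creep '[[0.3,0,0,-0.01,0,0,0],[0.3,0,0,-0.02,0,0,0],[0.3,0,0,-0.025,0,0,0],[0.3,0,0,-0.025,0,0,0],[0.3,0,0,-0.025,0,0,0],[0.3,0,0,-0.025,0,0,0],[0.3,0,0,-0.025,0,0,0],[0.3,0,0,-0.025,0,0,0],[0.3,0,0,-0.02,0,0,0],[0.3,0,0,0,0,0,0]]'
python3 -m creep '[[0.3,0.006,-0.012,0,0,0,0],[0.3,0.012,-0.024,0,0,0,0],[0.3,0.012,-0.024,0,0,0,0],[0.3,0.012,-0.024,0,0,0,0],[0.3,0.012,-0.024,0,0,0,0],[0.3,0.012,-0.024,0,0,0,0],[0.3,0.012,-0.024,0,0,0,0],[0.3,0.012,-0.024,0,0,0,0],[0.3,0.012,-0.024,0,0,0,0],[0.3,0.012,-0.024,0,0,0,0],[0.3,0.012,-0.024,0,0,0,0],[0.3,0.012,-0.024,0,0,0,0],[0.3,0.012,-0.024,0,0,0,0],[0.3,0.012,-0.024,0,0,0,0],[0.3,0.012,-0.024,0,0,0,0],[0.3,0.012,-0.024,0,0,0,0],[0.3,0.003,-0.01,0,0,0,0],[0.3,0,0,0,0,0,0]]'
python3 - <<'E'
from h import *; from station import get_image; import cv2
cv2.imwrite("pics/s2.png",cv2.resize(get_image("scene")[100:370,90:450,::-1],None,fx=2,fy=2))
p=pose()[0];print(p); plan([.475,-.255,.178],tool(100))
d=p[:2]-[.531,-.363];print("local",.991*d[0]-.132*d[1],.132*d[0]+.991*d[1])
E
```

```text
t: 6.5
tool_pos: [0.5938, 0.1603, 0.277]
tool_rot: [-0.274, 3.125, 0.0]
contact_force: [0.3, -0.2, -2.9]
opening: 0.0552
t: 8.3
tool_pos: [0.4718, -0.2495, 0.2718]
tool_rot: [0.27, -3.127, -0.004]
contact_force: [-0.5, 0.9, -2.9]
opening: 0.0551
[ 0.47235911 -0.2486169   0.2722921 ]
turn first [ 0.15 -0.11 -0.07] then shift [-0.0015 -0.0067  0.0943] | from [ 0.4724 -0.2486  0.2723]
local -0.07321169334619541 0.10561305540468036
```

View pics/s2.png

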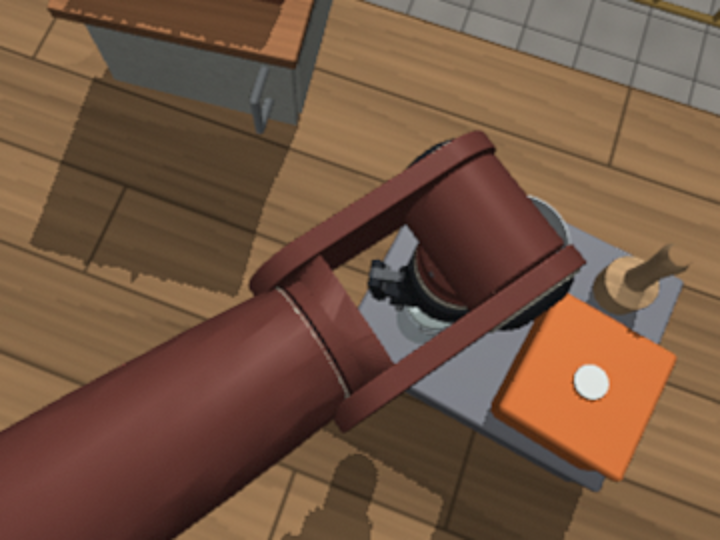

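```bash
python3 -m creep '[[0.3,0,0,0.01,0,0,0],[0.3,0,0,0.015,0,0,0],[0.3,0,0,0.015,0,0,0],[0.3,0,0,0.015,0,0,0],[0.3,0,0,0.015,0,0,0],[0.3,0,0,0.01,0,0,0],[0.3,0,0,0.006,0,0,0],[0.3,0,0,0.002,0,0,0],[0.3,0,0,0,0,0,0],[0.3,0,0,0,0,0,0]]'
python3 -m creep '[[0.3,0,0,0.002,0,0,0],[0.3,0,0,0.002,0,0,0],[0.3,0,0,0,0,0,0]]'
python3 -m creep '[[0.3,0,0,0.001,0,0,0],[0.3,0,0,0.001,0,0,0],[0.3,0,0,0,0,0,0]]'
```

```text
t: 9.35
tool_pos: [0.4736, -0.2492, 0.1869]
tool_rot: [-0.274, 3.128, -0.002]
contact_force: [-0.2, 0.2, -3.6]
opening: 0.0551
t: 9.65
tool_pos: [0.4731, -0.2488, 0.1818]
tool_rot: [0.274, -3.129, -0.0]
contact_force: [-0.5, 0.0, -4.3]
opening: 0.0552
t: 9.95
tool_pos: [0.4731, -0.2487, 0.1798]
tool_rot: [0.274, -3.129, -0.0]
contact_force: [-0.6, -0.3, -3.7]
opening: 0.0553
```

```bash
python3 -m creep '[[0.3,0,0,0.001,0,0,0],[0.3,0,0,0.001,0,0,0],[0.3,0,0,0.001,0,0,0],[0.3,0,0,0,0,0,0]]'
python3 -m creep '[[0.3,0,0,0.001,0,0,0],[0.3,0,0,0,0,0,0]]'
python3 -m creep '[[0.3,0,0,0.001,0,0,0],[0.3,0,0,0,0,0,0]]'
```

```text
t: 10.35
tool_pos: [0.4731, -0.2488, 0.1768]
tool_rot: [0.274, -3.129, -0.0]
contact_force: [0.3, -0.4, -3.9]
opening: 0.0547
t: 10.55
tool_pos: [0.4731, -0.2488, 0.1758]
tool_rot: [0.274, -3.129, -0.0]
contact_force: [-0.8, 0.5, -3.9]
opening: 0.0549
t: 10.75
tool_pos: [0.4733, -0.2489, 0.1755]
tool_rot: [-0.274, 3.129, -0.0]
contact_force: [-1.3, -0.4, -1.2]
opening: 0.055
```

```bash
python3 -m creep '[[0.3,0,0,0.0005,0,0,0],[0.3,0,0,0,0,0,0],[0.68,0,0,0,0,0,0],[0.72,0,0,0,0,0,0],[0.8,0,0,0,0,0,0],[1,0,0,0,0,0,0],[1,0,0,0,0,0,0],[1,0,0,0,0,0,0],[1,0,0,-0.01,0,0,0],[1,0,0,-0.02,0,0,0],[1,0,0,-0.03,0,0,0],[1,0,0,-0.03,0,0,0],[1,0,0,-0.03,0,0,0],[1,0,0,-0.03,0,0,0],[1,0,0,-0.02,0,0,0],[1,0,0,0,0,0,0]]'
python3 - <<'E'
from h import *; from station import get_image,models; import cv2
cv2.imwrite("pics/w3.png",get_image("wrist")[:,:,::-1]); print(models.search_frame("wrist","jar")[:1])
get_image("scene");print(models.search_frame("scene","jar")[:2],proj("scene",np.array([.473,-.249,.16])))
print(pose()[0],ctrl.get_obs()["q"])
E
```

```text
t: 12.35
tool_pos: [0.4743, -0.2496, 0.3496]
tool_rot: [-0.273, 3.123, -0.008]
contact_force: [0.6, 0.2, 0.3]
opening: 0.0853
[{'extent': [227.8, 142.3, 285.6, 225.9], 'conf': 0.98}]
[{'extent': [283.9, 244.4, 310.4, 272.5], 'conf': 0.85}, {'extent': [132.4, 113.4, 240.4, 167.1], 'conf': 0.38}] [298.1361638 259.3532474]
[ 0.47269428 -0.24847799  0.34264565] [-6.23366674e-01 -2.02044796e-01  1.70198631e+00  7.58891896e-06
  1.64446759e+00 -2.36870347e+00]
```

View pics/w3.png

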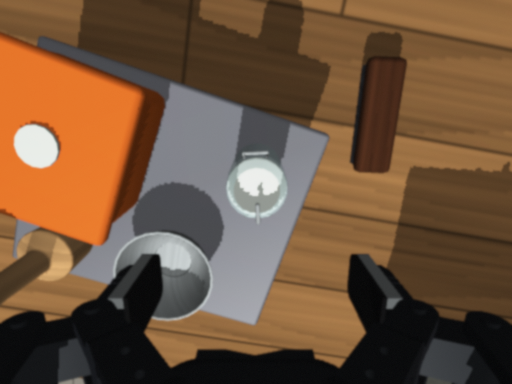

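Run:
```python
from h import *
R=tool(97.3,-40); g=np.array([.658,.02,.14]); print(np.round(R,3)); plan(g-.14*R[:,2],R)
```

```text
[[-0.76  -0.127  0.638]
 [-0.097  0.992  0.082]
 [-0.643  0.    -0.766]]
turn first [  1.05 -40.11   2.55] then shift [-0.0367  0.2428  0.1553] | from [ 0.4727 -0.2485  0.3426]
```

```bash
python3 -m creep '[[1,0,0,0,0.2,-8,0.5],[1,0,0,0,0.2,-8,0.5],[1,0,0,0,0.2,-8,0.5],[1,0,0,0,0.2,-8,0.5],[1,0,0,0,0.2,-8,0.5],[1,-0.0037,0.0243,0.0155,0,0,0],[1,-0.0037,0.0243,0.0155,0,0,0],[1,-0.0037,0.0243,0.0155,0,0,0],[1,-0.0037,0.0243,0.0155,0,0,0],[1,-0.0037,0.0243,0.0155,0,0,0],[1,-0.0037,0.0243,0.0155,0,0,0],[1,-0.0037,0.0243,0.0155,0,0,0],[1,-0.0037,0.0243,0.0155,0,0,0],[1,-0.0037,0.0243,0.0155,0,0,0],[1,-0.0037,0.0243,0.0155,0,0,0],[1,0,0,0,0,0,0],[1,0,0,0,0,0,0]]'
python3 - <<'E'
from h import *; from station import get_image,models; import cv2,pickle
print(pose()[0],np.round(ctrl.get_obs()["q"],3)); k=calibration("wrist"); im=get_image("wrist"); pickle.dump((k,pose()),open("k2.pkl","wb"))
cv2.imwrite("pics/w4.png",im[:,:,::-1]); 
for c in ("wrist",): print(models.search_frame(c,"handle_grip")[:2],models.search_frame(c,"door")[:2])
print([np.round(proj("",np.array([.658,.02,z]),k)) for z in (.09,.14,.18)])
plan([.658,.02,.14],tool(97.3,-40))
E
```

```text
t: 14.25
tool_pos: [0.5682, 0.0092, 0.2469]
tool_rot: [-0.159, 2.442, 0.057]
contact_force: [-0.7, -0.7, 0.3]
opening: 0.0854
[0.56818545 0.00915558 0.24690771] [-0.216 -0.483  2.174  0.304  0.809 -2.055]
[{'extent': [212.4, 135.5, 512.0, 323.0], 'conf': 0.75}] [{'extent': [214.2, 138.5, 511.3, 319.7], 'conf': 0.88}]
[array([254., 151.]), array([254., 194.]), array([254., 236.])]
turn first [-0.07  0.01  0.05] then shift [0.0013 0.001  0.1415] | from [0.5689 0.0076 0.2492]
```

View pics/w4.png

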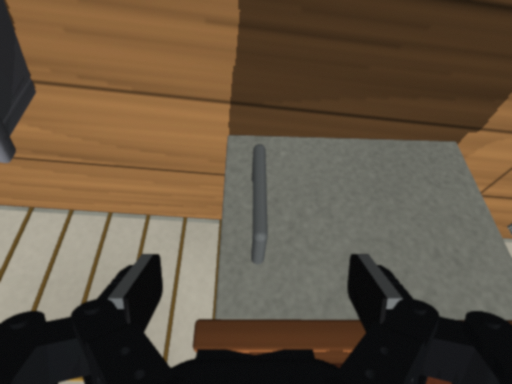

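Run:
```python
from h import *; import pickle
k,P=pickle.load(open("k2.pkl","rb"))
for v,z in ((147,.09),(192,.14),(238,.18)): print(z,ray("",259,v,z,k))
for y in (.02,.024):
  for x in (.645,.65,.655,.66): print(x,y,[np.round(proj("",np.array([x,y,z]),k)) for z in (.09,.18)])
```

```text
0.09 [0.65184168 0.02411884 0.09      ]
0.14 [0.65412516 0.02408205 0.14      ]
0.18 [0.66165766 0.024858   0.18      ]
0.645 0.02 [array([256., 141.]), array([256., 228.])]
0.65 0.02 [array([255., 145.]), array([255., 231.])]
0.655 0.02 [array([254., 149.]), array([254., 234.])]
0.66 0.02 [array([254., 152.]), array([253., 237.])]
0.645 0.024 [array([260., 142.]), array([261., 228.])]
0.65 0.024 [array([259., 146.]), array([260., 231.])]
0.655 0.024 [array([258., 149.]), array([259., 234.])]
0.66 0.024 [array([258., 153.]), array([258., 237.])]
```

```bash
python3 -m creep '[[1,0.003,0.004,0.02,0,0,0],[1,0,0,0.02,0,0,0],[1,0,0,0.02,0,0,0],[1,0,0,0.02,0,0,0],[1,0,0,0.02,0,0,0],[1,0,0,0.02,0,0,0],[1,0,0,0.02,0,0,0],[1,0,0,0,0,0,0],[1,0,0,0,0,0,0],[0,0,0,0,0,0,0],[0,0,0,0,0,0,0],[0,0,0,0,0,0,0],[0,0,0,0,0,0,0],[0,0,0,0,0,0,0],[0,0,0,0,0,0,0],[0,0,0,0,0,0,0],[0,0,0,0,0,0,0]]' 30
python3 - <<'E'
from h import *
print(pose()[0],np.round(ctrl.get_obs()["q"],3))
E
```

```text
t: 16.1
tool_pos: [0.6557, 0.0244, 0.1405]
tool_rot: [-0.158, 2.438, 0.057]
contact_force: [0.2, 4.6, 0.5]
opening: 0.0107
[0.65567189 0.0243724  0.14052813] [-0.147 -0.101  2.065  0.356  0.525 -2.096]
```

```bash
cat >> h.py <<'E'
H=np.array([.692,.265])
def arc(n,d,kap,H=H):
    p,R=pose(); o=ctrl.get_obs(); print("q",np.round(o["q"],2),"p",np.round(p,4),"r",np.linalg.norm(p[:2]-H),"F",np.round(o["contact_force"],1),"z head",np.degrees(np.arctan2(R[1,2],R[0,2])))
    for i in range(n):
        D=Ro.from_rotvec([0,0,-d],degrees=True).as_matrix(); p2=p.copy(); p2[:2]=H+(D[:2,:2]@(p[:2]-H))
        R2=Ro.from_rotvec([0,0,-d*kap],degrees=True).as_matrix()@R
        print(np.round(R.T@(p2-p),4).tolist(),np.round(Ro.from_matrix(R.T@R2).as_rotvec(degrees=True),2).tolist()); p,R=p2,R2
E
python3 -c "
from h import *
arc(8,3,.7)"
```

```text
q [-0.15 -0.1   2.07  0.36  0.53 -2.1 ] p [0.6557 0.0244 0.1405] r 0.24335442227727175 F [0.2 4.6 0.5] z head 7.385815137614475
[0.0093, 0.0038, -0.0078] [1.35, 0.0, 1.61]
[0.0093, 0.004, -0.0078] [1.35, 0.0, 1.61]
[0.0092, 0.0042, -0.0077] [1.35, 0.0, 1.61]
[0.0092, 0.0044, -0.0077] [1.35, 0.0, 1.61]
[0.0091, 0.0046, -0.0076] [1.35, 0.0, 1.61]
[0.009, 0.0048, -0.0076] [1.35, 0.0, 1.61]
[0.009, 0.005, -0.0076] [1.35, 0.0, 1.61]
[0.0089, 0.0051, -0.0075] [1.35, 0.0, 1.61]
```

```bash
python3 -m creep '[[0,0.0093,0.0038,-0.0078,1.35,0,1.61],[0,0.0093,0.004,-0.0078,1.35,0,1.61],[0,0.0092,0.0042,-0.0077,1.35,0,1.61],[0,0.0092,0.0044,-0.0077,1.35,0,1.61],[0,0,0,0,0,0,0]]'
python3 -c "
from h import *
arc(8,3,.7)"
```

```text
t: 16.6
tool_pos: [0.6058, 0.0376, 0.1405]
tool_rot: [0.02, 2.442, -0.009]
contact_force: [2.1, 5.2, -1.1]
opening: 0.0113
q [-0.08 -0.23  2.18  0.08  0.5  -1.69] p [0.6058 0.0376 0.1405] r 0.24320098525980371 F [ 2.1  5.2 -1.1] z head -1.0352334135713999
[0.0091, 0.0046, -0.0076] [1.35, 0.0, 1.61]
[0.009, 0.0048, -0.0076] [1.35, 0.0, 1.61]
[0.009, 0.005, -0.0075] [1.35, 0.0, 1.61]
[0.0089, 0.0052, -0.0075] [1.35, 0.0, 1.61]
[0.0088, 0.0054, -0.0074] [1.35, 0.0, 1.61]
[0.0088, 0.0055, -0.0074] [1.35, 0.0, 1.61]
[0.0087, 0.0057, -0.0073] [1.35, 0.0, 1.61]
[0.0086, 0.0059, -0.0073] [1.35, 0.0, 1.61]
```

```bash
python3 -m creep '[[0,0.0091,0.0046,-0.0076,1.35,0,1.61],[0,0.009,0.0048,-0.0076,1.35,0,1.61],[0,0.009,0.005,-0.0075,1.35,0,1.61],[0,0.0089,0.0052,-0.0075,1.35,0,1.61],[0,0.0088,0.0054,-0.0074,1.35,0,1.61],[0,0.0088,0.0055,-0.0074,1.35,0,1.61],[0,0.0087,0.0057,-0.0073,1.35,0,1.61],[0,0.0086,0.0059,-0.0073,1.35,0,1.61],[0,0,0,0,0,0,0]]'
python3 -c "
from h import *
arc(8,3,.7)"
```

```text
t: 17.5
tool_pos: [0.521, 0.0911, 0.1404]
tool_rot: [0.377, 2.419, -0.143]
contact_force: [-3.9, -4.0, 3.5]
opening: 0.0109
q [ 0.18 -0.39  2.3  -0.52  0.67 -0.75] p [0.521  0.0911 0.1404] r 0.24384877122420842 F [-3.9 -4.   3.5] z head -18.06286304533424
[0.0086, 0.006, -0.0073] [1.35, 0.01, 1.61]
[0.0085, 0.0062, -0.0072] [1.35, 0.01, 1.61]
[0.0084, 0.0064, -0.0071] [1.35, 0.01, 1.61]
[0.0084, 0.0066, -0.0071] [1.35, 0.01, 1.61]
[0.0083, 0.0067, -0.007] [1.35, 0.01, 1.61]
[0.0082, 0.0069, -0.0069] [1.35, 0.01, 1.61]
[0.0081, 0.0071, -0.0069] [1.35, 0.01, 1.61]
[0.008, 0.0072, -0.0068] [1.35, 0.01, 1.61]
```

```bash
python3 -m creep '[[0,0.0086,0.006,-0.0073,1.35,0,1.61],[0,0.0085,0.0062,-0.0072,1.35,0,1.61],[0,0.0084,0.0064,-0.0071,1.35,0,1.61],[0,0.0084,0.0066,-0.0071,1.35,0,1.61],[0,0.0083,0.0067,-0.007,1.35,0,1.61],[0,0.0082,0.0069,-0.0069,1.35,0,1.61],[0,0.0081,0.0071,-0.0069,1.35,0,1.61],[0,0.008,0.0072,-0.0068,1.35,0,1.61],[0,0,0,0,0,0,0]]'
python3 -c "
from h import *
arc(9,3,.7)"
```

```text
t: 18.4
tool_pos: [0.4641, 0.1744, 0.1403]
tool_rot: [0.735, 2.351, -0.279]
contact_force: [-14.1, -6.6, 12.1]
opening: 0.011
q [ 0.52 -0.27  2.21 -0.76  1.02 -0.1 ] p [0.4641 0.1744 0.1403] r 0.24522703393555412 F [-14.1  -6.6  12.1] z head -35.497813795986524
[0.008, 0.0073, -0.0068] [1.35, 0.02, 1.61]
[0.0079, 0.0075, -0.0067] [1.35, 0.02, 1.61]
[0.0078, 0.0077, -0.0067] [1.35, 0.02, 1.61]
[0.0077, 0.0078, -0.0066] [1.35, 0.02, 1.61]
[0.0077, 0.008, -0.0065] [1.35, 0.02, 1.61]
[0.0076, 0.0081, -0.0064] [1.35, 0.02, 1.61]
[0.0075, 0.0083, -0.0063] [1.35, 0.02, 1.61]
[0.0074, 0.0085, -0.0063] [1.35, 0.02, 1.61]
[0.0073, 0.0086, -0.0062] [1.35, 0.02, 1.61]
```

```bash
python3 -c "
from h import *
from scipy.optimize import least_squares as L
Q=np.array([[.6557,.0244],[.6058,.0376],[.521,.0911],[.4641,.1744]])
h=L(lambda h:np.r_[np.linalg.norm(Q-h,axis=1)-.2445],H).x;print(h)
H2=np.array([.688,.264]);p,R=pose();u=np.append((p[:2]-H2)/np.linalg.norm(p[:2]-H2),0);print('out',u,R.T@u)
a=lambda q:np.degrees(np.arctan2(*(q-H2)[::-1]));print(a(Q[0]),a(Q[-1]))
arc(9,3,.7,H2)"
```

```text
[0.69077527 0.26666124]
out [-0.92836405 -0.37167214  0.        ] [ 0.42466091 -0.836135   -0.34719068]
-97.67764435776702 -158.18976695484935
q [ 0.52 -0.27  2.21 -0.76  1.02 -0.1 ] p [0.4641 0.1744 0.1403] r 0.24114126998658666 F [-14.1  -6.6  12.1] z head -35.497813795986524
[0.0079, 0.0072, -0.0067] [1.35, 0.02, 1.61]
[0.0078, 0.0074, -0.0066] [1.35, 0.02, 1.61]
[0.0077, 0.0075, -0.0066] [1.35, 0.02, 1.61]
[0.0076, 0.0077, -0.0065] [1.35, 0.02, 1.61]
[0.0075, 0.0078, -0.0064] [1.35, 0.02, 1.61]
[0.0074, 0.008, -0.0063] [1.35, 0.02, 1.61]
[0.0073, 0.0081, -0.0063] [1.35, 0.02, 1.61]
[0.0072, 0.0083, -0.0062] [1.35, 0.02, 1.61]
[0.0071, 0.0084, -0.0061] [1.35, 0.02, 1.61]
```

```bash
python3 -m creep '[[0,0.0092,0.0047,-0.0077,1.35,0,1.61],[0,0.0078,0.0074,-0.0066,1.35,0,1.61],[0,0.0077,0.0075,-0.0066,1.35,0,1.61],[0,0.0076,0.0077,-0.0065,1.35,0,1.61],[0,0,0,0,0,0,0]]'
python3 -c "
from h import *
H2=np.array([.688,.264])
arc(6,3,.7,H2)"
```

```text
t: 18.9
tool_pos: [0.4491, 0.2236, 0.1404]
tool_rot: [0.905, 2.301, -0.333]
contact_force: [-2.6, -1.3, 2.9]
opening: 0.0109
q [ 0.64 -0.15  2.11 -0.76  1.17  0.13] p [0.4491 0.2236 0.1404] r 0.2422388926509003 F [-2.6 -1.3  2.9] z head -43.19078403277869
[0.0075, 0.008, -0.0064] [1.35, 0.01, 1.61]
[0.0075, 0.0081, -0.0063] [1.35, 0.01, 1.61]
[0.0074, 0.0083, -0.0062] [1.35, 0.01, 1.61]
[0.0073, 0.0084, -0.0061] [1.35, 0.01, 1.61]
[0.0071, 0.0086, -0.006] [1.35, 0.01, 1.61]
[0.007, 0.0087, -0.0059] [1.35, 0.01, 1.61]
```

```bash
python3 -m creep '[[0,0.0075,0.008,-0.0064,1.35,0,1.61],[0,0.0075,0.0081,-0.0063,1.35,0,1.61],[0,0.0074,0.0083,-0.0062,1.35,0,1.61],[0,0.0073,0.0084,-0.0061,1.35,0,1.61],[0,0.0071,0.0086,-0.006,1.35,0,1.61],[0,0,0,0,0,0,0],[0,0,0,0,0,0,0]]'
python3 - <<'E'
from h import *; from station import get_image; import cv2
p,R=pose();print(np.round(ctrl.get_obs()["q"],2),np.round(R,2),p)
cv2.imwrite("pics/s3.png",cv2.resize(get_image("scene")[60:330,20:380,::-1],None,fx=2,fy=2))
E
```

```text
t: 19.6
tool_pos: [0.4453, 0.2855, 0.1404]
tool_rot: [1.122, 2.222, -0.414]
contact_force: [-11.8, -0.0, 8.6]
opening: 0.011
[ 0.75  0.04  1.93 -0.71  1.34  0.34] [[-0.46  0.81  0.38]
 [ 0.62  0.59 -0.52]
 [-0.64 -0.   -0.77]] [0.44533723 0.28554115 0.14036109]
```

View pics/s3.png

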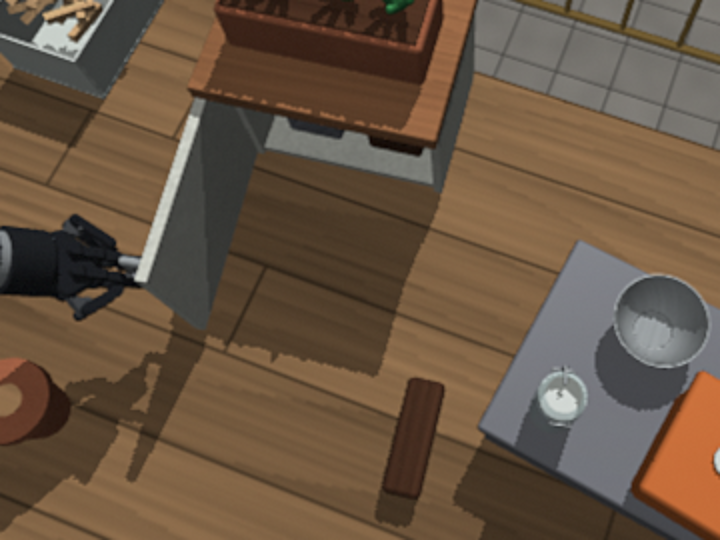

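```bash
python3 -m creep '[[0,0.0007,-0.0012,-0.0006,0,0,0],[0.4,0,0,0,0,0,0],[1,0,0,0,0,0,0],[1,0,0,0,0,0,0],[1,0,0,0,0,0,0],[1,0,0,0,0,0,0],[1,0,0,0,0,0,0],[1,0,0,-0.01,0,0,0],[1,0,0,-0.02,0,0,0],[1,0,0,-0.025,0,0,0],[1,0,0,-0.025,0,0,0],[1,0,0,-0.025,0,0,0],[1,0,0,-0.025,0,0,0],[1,0,0,-0.02,0,0,0],[1,0,0,-0.01,0,0,0],[1,0,0,0,0,0,0],[1,0,0,0,0,0,0],[1,0,0,0,0,0,0]]'
python3 - <<'E'
from h import *; from station import get_image; import cv2
p,R=pose();print(p)
cv2.imwrite("pics/t4.png",cv2.resize(get_image("top")[60:330,60:420,::-1],None,fx=2,fy=2))
E
```

```text
t: 21.45
tool_pos: [0.3838, 0.3684, 0.2616]
tool_rot: [1.12, 2.22, -0.412]
contact_force: [0.2, -0.2, -0.2]
opening: 0.0854
[0.38378093 0.36838973 0.26161242]
```

View pics/t4.png

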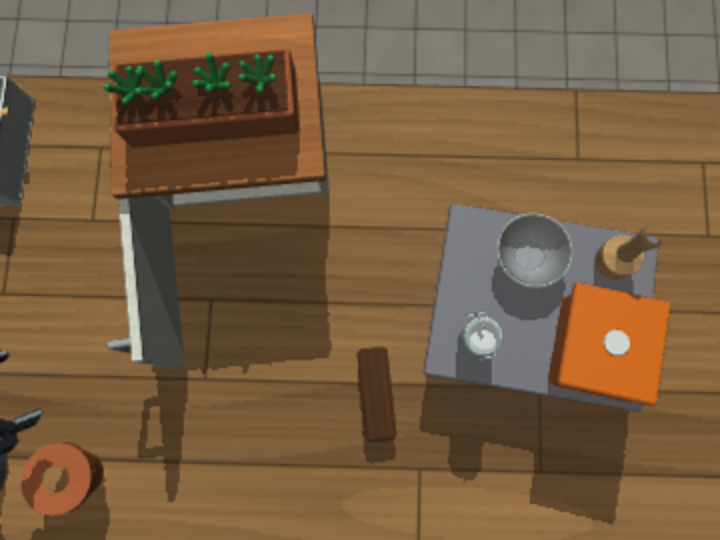

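The door stands square at about 90°. The jar is upright and free on the step, and the gripper is clear of everything.

```bash
python3 -c "
from station import finish_job
print(finish_job())"
```

```text
the job is handed in; nothing more can be done
None
```

The job is done and handed in at about 21.5 s of the 64 s allowed; no verdict was reported.

- **Jar:** I gripped it across its y, lifted it clear and lowered it in 1 mm steps until the step took its weight. I released it at about x = -0.07 m, y = +0.11 m in the step's frame. The last pictures show it upright there, and the tub, bowl, masher and brush look unmoved.
- **Door:** I took the handle with the tool leaning 40° and swung the door about 88–92° in short arcs. I estimated that angle from the arm's path, and the final top picture shows the door about square to the cupboard. My first hinge estimate was a few millimetres off, so the side force rose to about 20 N partway. I corrected the arc and it dropped to about 4 N, then rose to about 15 N as the swing ended.
- **At hand-in:** the gripper is open and backed off about 16 cm from the handle, with contact force near 0 N. I took no separate reading of the door's speed after letting go.

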